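# Fetch the tack tin from under the wire rack and open it on the mat

## Task

Draw the closed tack tin out from under the low wire rack by its front grip plate, through the gap between the two inner front posts, keeping it level, and set it in the middle of the dark work mat with its lid still on. Then lift the loose lid off and lay it (do not drop it) flat on the bench right way up, clear of the tin. Leave the glue pot, the polish tin, the hammer and the carton where they are.

Things in the scene. Friction and masses are not known exactly. Their poses are not given: they have to be found in the camera images.
- tin: Loose dark steel box, 80 (x) x 84 (y) x 36 mm high, wall 3 mm, 0.3 kg, starting askew under the rack. Origin: centre of the box's underside; z up, -x its front. There a stalk (12 wide, 13 to 23 mm high) leads to an upright wood grip plate standing out of the rack: 12 mm thick (y), from 86 to 114 mm in front of the origin (x), top at 68 mm. Slid by the plate, which also turns it.
- tin_grip (a point): Point in the tin's upright grip plate to pinch across its 12 mm (closing along the tin's y), 100 mm in front of the tin's origin (-x) and 48 mm above the tin's underside.
- tin_seat (a point): Where the lid's origin lies when the lid is on: on the tin's axis, 31 mm above its underside.
- lid: Loose lid on the tin, 60 g: plate 80 x 84 x 4 mm; under it a plug 69 x 73 x 5 mm that drops into the tin (2 mm play or more); on it a wood grip bar 44 long (x), 12 wide (y), 18 mm high. Origin: centre of the plug's underside, at z = 0 when flat on the bench; the bar's top is 27 mm above it (58 mm above the bench when on the tin). z up.
- lid_grip (a point): Middle of the lid's grip bar, 20 mm above the lid's origin; pinch it across its 12 mm (closing along the lid's y). The lid's plate is 11 mm below this point.
- rack: Fixed steel wire rack, 332 wide (y), 160 mm deep. Origin: on the bench, middle of the front edge; +x to its back. Top wires 70 to 78 mm above the bench. Inner front posts, 12 mm diameter, at x = 6, y = +-57 mm leave a gap 102 mm wide; outer posts at y = +-160, x = 6 and 154 mm. Stock on its top at x 75 to 150, |y| 100 to 150 mm, up to 115 mm above the bench.
- mat: Dark rubber work mat, 200 (x) x 180 (y) mm, 1 mm thin and fixed; nothing to climb. Origin at its centre. It lies to the left or to the right of the rack's front, nearer the robot; the hammer lies on the other side.
- glue_pot: Bystander: loose white jar, 56 mm diameter, 62 mm high, just in front of the rack on one side of the gap. Origin: centre of underside.
- polish: Bystander: loose flat round tin, 61 mm diameter, 28 mm high, in front of the rack on the other side of the gap. Origin: centre of underside.
- hammer: Bystander: loose hammer, 260 mm long, lying roughly along x on the side away from the mat. Origin: near the middle of its length, at its underside.
- heel_box: Bystander: loose carton 100 (x) x 36 (y) x 48 mm high under the left (+y) end of the rack. Origin: centre of underside.
There are look-alikes about, which are no part of the job. Several things have the shape of the tin; the one meant has the colours described above. Leave any green look-alike of the lid alone.

How it is judged:
By the outcome, as a careful person would: the job done as asked, in the order asked, and still so for the second after the job is handed in, with the robot touching nothing.
It also fails if it takes over 58 s, if anything falls off the work surface, if the arm or the gripper's body presses on something with over 40 N, if the wrist force passes 120 N, or if a joint passes its speed limit or range.

## Robot

A 6-joint arm with a two-finger parallel gripper is mounted at the origin on the work surface. World frame = base frame: x ahead of the robot, y to its left, z up, the work surface at z = 0. Lengths are in m, angles in rad, forces in N, time in s.
With the tool pointing down it reaches from about 0.35 to 0.95 m from the base axis. Payload 17.4 kg.
Tool frame: the origin (TCP) lies on the front face of the gripper's body, between the roots of the fingers; the fingertips stand 84 mm ahead of it and the grasp point (between the pads) lies 65 mm ahead of it (robot.finger_overhang is the distance from the TCP to the fingertips, in m); z points along the fingers, y is the direction in which the jaws open and shut (so a half turn about z gives the same grasp; the last joint's range is limited). The gripper opens to 93 mm and grips with 3 to 60 N. Pads are 15 mm wide; open, the fingers measure 128 mm over their backs; the gripper's body (75 mm by 188 mm) begins 65 mm behind the grasp point.
Start: joints at [-1.164, 0.116, 1.442, -0, 1.584, -0.038], TCP at [0.29, -0.609, 0.303] pointing down, gripper open.
Joint ranges: [-2.83, 2.83], [-0.83, 2.19], [0.07, 2.5], [-1.14, 4.28], [0.01, 3], [-2.97, 2.97]. Speed limits (rad/s): [1.89, 1.89, 2.22, 3.14, 3.14, 3.14].

## Interface

Orientations are given as a unit quaternion [x, y, z, w].
In Python, from bench import robot gives the robot as it stands.
- The arm moves only by the shell command python3 -m handwheel 'ROWS' [OPENING] [FORCE]. ROWS is text: rows parted by semicolons, each of 4 numbers parted by spaces: the shift along the tool's x, y, z in cm, then the turn about the tool's z in rad. A call has 1 to 8 rows; each row shifts and turns the commanded pose from where the row before left it, along the tool's axes as they then stand; what a row does not reach is not made up. A row lasts 1/10 s, in which the tool goes at most 50 mm and 8.59 degrees, less where a joint would pass 70% of its speed; a pose out of reach is approached as far as the arm can. A call with a gripper value outside its range is refused whole. OPENING is the closure, from 0 (fully open) to 1 (shut), set as the call begins (- or left out, the last holds). The fingers move at their own pace and stop on an object; FORCE is the grip in N (left out, the last holds). Time passes only in rows, so rows that do not move let the fingers close. It gives the time, the measured TCP pose, the force and the opening at its end, in the units of the state.
- robot.sense(): the state, without advancing time (a new reading comes with each control period).
- robot.get_image(name): name is "scene" or "top" or "wrist"; returns a dict with "frame" (384x512x3 uint8, red, green, blue), "K" (3x3 intrinsics, pixels), "distortion" ([k1, k2, p1, p2, k3] as OpenCV has them; the pictures are not rectified), "R" (3x3) and "t" (3): a world point X has camera coordinates R X + t. Camera axes: x right, y down, z forward; pixel columns grow to the right and rows downward; lengths in m; the calibration is good to about 2 mm. A picture is of the moment at which its call begins. There is no depth.
- robot.finish_job(): hands the job in, once; it reports no verdict.
The state is a dict: "clock": time; "q": joint angles; "qvel": joint speeds; "joint_torque": joint torques, N m; "ee_pos": TCP position; "tool_rot": TCP orientation; "ft_force": force on the tool from outside, world axes, zero at the start; "ft_torque": the same for the moment, N m; "grip_width": finger opening in m.
Only numpy, scipy, OpenCV 4.12 (cv2) and the standard library are available. Lean on these libraries where they do the work, as an engineer would, in place of code of your own. Each camera call takes 0.05 s, during which the arm holds its last target. There are 200 camera calls.

## Working session

There is one attempt and no reset: what is moved stays moved. The work goes in short steps, Python scripts to look and compute and a shell command to move; the robot and the scene stay as the last step left them, time stands still between calls to the robot, and variables do not carry over. Pictures are saved under pics/ and viewed, about 8 in all and at most 12, crops included, and the job is handed in when it is done.

```bash
mkdir -p pics; ls
python3 - <<'E'
from bench import robot
import cv2,numpy as np,pickle
d={}
for n in ("scene","top"):
    im=robot.get_image(n); d[n]=im
    cv2.imwrite(f"pics/{n}0.png",cv2.resize(im["frame"][:,:,::-1],(800,600),interpolation=cv2.INTER_CUBIC))
    print(n,im["K"].tolist(),im["distortion"],(-im["R"].T@im["t"]).round(3))
pickle.dump(d,open("d0.pkl","wb"))
s=robot.sense();print(s["clock"],s["ee_pos"],s["tool_rot"],s["grip_width"])
E
```

```text
pics
scene [[363.7473710467895, 0.0, 260.8816575388031], [0.0, 363.7473710467895, 188.58634547437262], [0.0, 0.0, 1.0]] [-0.07647677  0.          0.          0.          0.        ] [ 1.089 -0.119  0.709]
top [[493.3027979770558, 0.0, 247.7198945104676], [0.0, 493.3027979770558, 193.54000152548394], [0.0, 0.0, 1.0]] [-0.13089216  0.          0.          0.          0.        ] [0.382 0.008 1.429]
0.1 [ 0.29041052 -0.60922332  0.30210363] [ 9.75370666e-01  2.20571559e-01 -7.97605821e-05 -4.95890649e-04] 0.09259859383234792
```

View pics/top0.png

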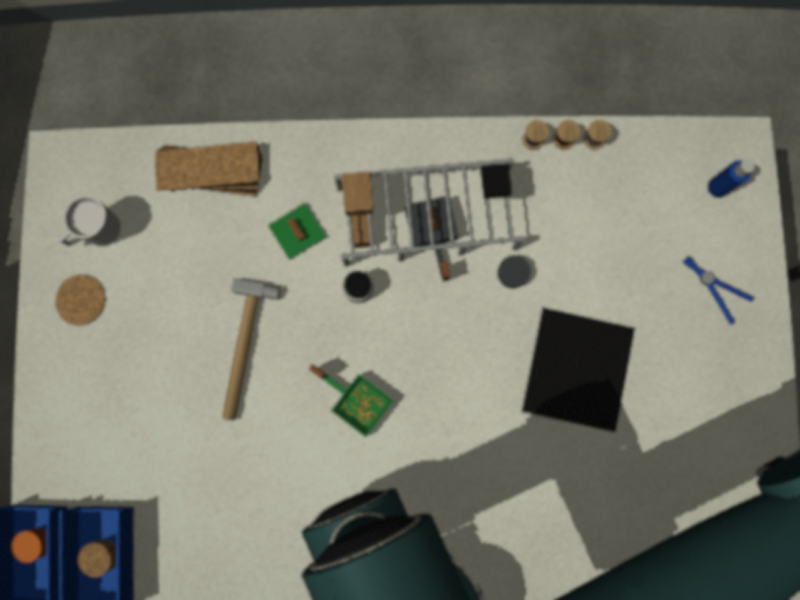

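View pics/scene0.png

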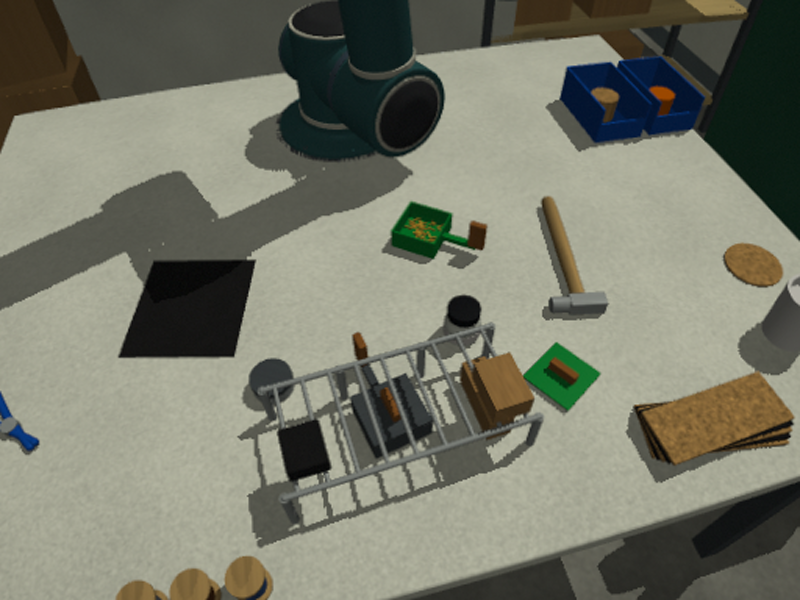

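The top view (800x600) shows the tin at about (435,222), its plate at (446,270), and the mat at (578,370). The glue pot is at (358,285) and the polish tin at (515,270). The green tin and the green lid are look-alikes.

```bash
cat > h.py <<'E'
import cv2,numpy as np
def ray(im,uv,z):
    "pixel(s) -> world points on plane z"
    n=cv2.undistortPoints(np.float64(uv).reshape(-1,1,2),im["K"],im["distortion"]).reshape(-1,2)
    d=np.c_[n,np.ones(len(n))]@im["R"]; c=-im["R"].T@im["t"]
    return c+d*((z-c[2])/d[:,2])[:,None]
def proj(im,X):
    return cv2.projectPoints(np.float64(X).reshape(-1,3),cv2.Rodrigues(im["R"])[0],im["t"],im["K"],im["distortion"])[0].reshape(-1,2)
def blobs(mask,amin=15):
    cs,_=cv2.findContours(mask.astype(np.uint8),cv2.RETR_EXTERNAL,cv2.CHAIN_APPROX_NONE)
    return [c for c in cs if cv2.contourArea(c)>=amin]
def hsv(im): return cv2.cvtColor(im["frame"],cv2.COLOR_RGB2HSV)
E
python3 - <<'E'
import pickle
from h import *
d=pickle.load(open("d0.pkl","rb"))
for n,roi in (("top",(240,310,110,190)),("scene",(215,275,205,275))):
    im=d[n];H=hsv(im);u0,u1,v0,v1=roi
    m=np.zeros(H.shape[:2],bool);m[v0:v1,u0:u1]=((H[...,0]<20)&(H[...,1]>90)&(H[...,2]>40))[v0:v1,u0:u1]
    for c in blobs(m,5):
        r=cv2.minAreaRect(c);print(n,r, "z68",ray(im,r[0],.066)[0].round(4),"z58",ray(im,r[0],.058)[0].round(4),"z48",ray(im,r[0],.045)[0].round(4))
    cr=im["frame"][v0-20:v1+10,u0-60:u1+60,::-1]
    cv2.imwrite(f"pics/c_{n}.png",cv2.resize(cr,None,fx=4,fy=4,interpolation=cv2.INTER_CUBIC))
im=d["top"];H=hsv(im)
m=(H[...,2]<30);m[:190]=0;m[300:]=0;m[:,:330]=0;m[:,415:]=0
for c in blobs(m,500):
    r=cv2.minAreaRect(c);b=ray(im,cv2.boxPoints(r),.001);print("mat",r,b.round(3).tolist(),b.mean(0))
# rack front top-rail end px
print("rackpost",ray(im,[[347*.64,258*.64],[532*.64,240*.64],[337*.64,178*.64],[517*.64,162*.64]],.074).round(3))
print("glue,polish",ray(im,[[358*.64,285*.64]],.062),ray(im,[[515*.64,271*.64]],.028))
E
```

```text
top ((284.5, 172.50001525878906), (10.914102554321289, 4.6081767082214355), 75.96376037597656) z68 [ 0.6324 -0.0786  0.066 ] z58 [ 0.6339 -0.0791  0.058 ] z48 [ 0.6363 -0.0799  0.045 ]
top ((277.72540283203125, 139.97952270507812), (12.222325325012207, 2.353929281234741), 84.80557250976562) z68 [ 0.7265 -0.0619  0.066 ] z58 [ 0.7286 -0.0624  0.058 ] z48 [ 0.7319 -0.063   0.045 ]
scene ((249.80001831054688, 258.6000061035156), (22.360679626464844, 6.260990142822266), 63.43495178222656) z68 [ 0.7411 -0.058   0.066 ] z58 [ 0.7368 -0.0573  0.058 ] z48 [ 0.7297 -0.056   0.045 ]
scene ((230.26998901367188, 220.88999938964844), (16.54629898071289, 7.353911399841309), 81.8698959350586) z68 [ 0.6424 -0.0783  0.066 ] z58 [ 0.6369 -0.0778  0.058 ] z48 [ 0.6278 -0.0769  0.045 ]
mat ((370.4422912597656, 236.78848266601562), (58.44260787963867, 66.09113311767578), 11.309932708740234) [[0.376, -0.222, 0.001], [0.563, -0.268, 0.001], [0.526, -0.436, 0.001], [0.339, -0.388, 0.001]] [ 0.45118581 -0.32867805  0.001     ]
rackpost [[ 0.655  0.096  0.074]
 [ 0.682 -0.237  0.074]
 [ 0.805  0.113  0.074]
 [ 0.829 -0.217  0.074]]
glue,polish [[0.60769578 0.07745158 0.062     ]] [[ 0.63438311 -0.21139062  0.028     ]]
```

View pics/c_top.png

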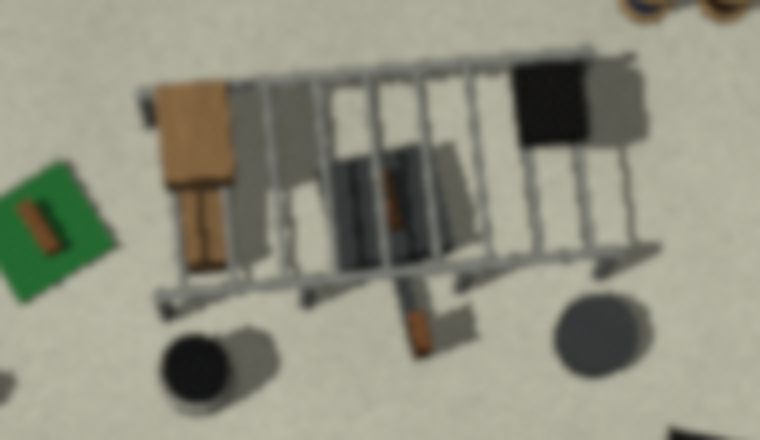

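```bash
cat >> h.py <<'E'
from scipy.spatial.transform import Rotation as Rn
def goto(s,x,y,z,yaw):
    "print shift (cm, present tool axes) and turn about tool z from present pose to TCP goal; yaw deg of tool x"
    R=Rn.from_quat(s["tool_rot"]).as_matrix(); cur=np.degrees(np.arctan2(R[1,0],R[0,0]))
    e=np.array([x,y,z])-s["ee_pos"]
    print("clk %.1f tcp %s yaw %.1f tilt %.2f | shift cm %s turn %.3f | w %.4f F %s"%(s["clock"],s["ee_pos"].round(4),cur,np.degrees(np.arccos(-R[2,2])),(R.T@e*100).round(2),np.radians((cur-yaw+90)%180-90),s["grip_width"],s["ft_force"].round(1)))
E
python3 - <<'E'
from h import *; from bench import robot
goto(robot.sense(),.632,-.0786,.26,10)
E
```

```text
clk 0.1 tcp [ 0.2904 -0.6092  0.3021] yaw 25.5 tilt 0.06 | shift cm [ 53.67 -33.2    4.25] turn 0.270 | w 0.0926 F [-1.  -0.6 -0. ]
```

```bash
python3 -m handwheel '3.83 -2.37 0 0;3.83 -2.37 0 0;3.83 -2.37 0 0;3.83 -2.37 0 0;3.83 -2.37 0 0;3.83 -2.37 0 0;3.83 -2.37 0 0;3.83 -2.37 0 0' 0 20
python3 -m handwheel '3.83 -2.37 0 0;3.83 -2.37 0 0;3.83 -2.37 0 0;3.83 -2.37 0 0;3.83 -2.37 1 0;3.83 -2.37 3 0;0 0 0 0.135;0 0 0 0.135'
python3 - <<'E'
from h import *; from bench import robot
import pickle
im=robot.get_image("wrist");pickle.dump(im,open("w1.pkl","wb"))
cv2.imwrite("pics/w1.png",im["frame"][:,:,::-1])
s=robot.sense();goto(s,.632,-.0786,.26,10);print((-im["R"].T@im["t"]).round(3))
E
```

```text
clock: 0.9
ee_pos: [0.486, -0.3046, 0.3026]
tool_rot: [0.975, 0.221, -0.0, -0.0]
ft_force: [0.6, -0.8, -0.2]
grip_width: 0.0932
clock: 1.7
ee_pos: [0.63, -0.0806, 0.2633]
tool_rot: [0.996, 0.086, -0.001, -0.0]
ft_force: [-0.6, -0.5, 0.2]
grip_width: 0.093
clk 1.8 tcp [ 0.6299 -0.0812  0.264 ] yaw 9.3 tilt 0.09 | shift cm [ 0.25 -0.22  0.4 ] turn -0.013 | w 0.0925 F [ 0.6 -0.1 -0.3]
[ 0.711 -0.066  0.344]
```

View pics/w1.png

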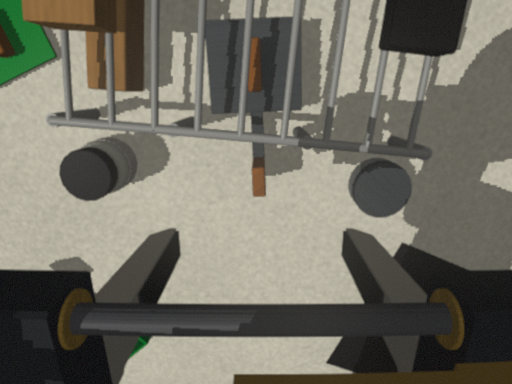

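Run:
```python
from h import *; import pickle
im=pickle.load(open("w1.pkl","rb"));H=hsv(im)
m=(H[...,0]<20)&(H[...,1]>110)&(H[...,2]>40);m[:,:240]=0;m[:,280:]=0;m[210:]=0
for c in blobs(m):
    r=cv2.boundingRect(c);mr=cv2.minAreaRect(c);print("rect",r,mr)
    for z in (.068,.058):
        p=ray(im,cv2.boxPoints(mr),z);print(z,p[:,:2].round(4).tolist())
        for v in (r[1]+3,r[1]+r[3]//2,r[1]+r[3]-3):
            u=np.flatnonzero(m[v,r[0]:r[0]+r[2]])+r[0]; print("  row",v,ray(im,[[u.min()-.5,v],[u.max()+.5,v]],z)[:,:2].round(4).tolist())
# tin lid plate edges (dark blue-grey) z=.040: pixel corners from the picture
print("lid corners",ray(im,[[206,20],[301,17],[304,107],[212,113]],.040)[:,:2].round(4).tolist())
print("rack rail",ray(im,[[52,120],[427,153]],.074)[:,:2].round(4).tolist())
```

```text
rect (252, 167, 13, 29) ((258.1911926269531, 181.0147247314453), (28.39639663696289, 11.22537612915039), 87.27368927001953)
0.068 [[0.6458, -0.0693], [0.6479, -0.0789], [0.6223, -0.0847], [0.6201, -0.0748]]
  row 170 [[0.6433, -0.0702], [0.6449, -0.0798]]
  row 181 [[0.6333, -0.0719], [0.635, -0.0815]]
  row 193 [[0.6224, -0.0746], [0.6241, -0.0844]]
0.058 [[0.6434, -0.0694], [0.6457, -0.0794], [0.6191, -0.0853], [0.6168, -0.0751]]
  row 170 [[0.6408, -0.0704], [0.6425, -0.0803]]
  row 181 [[0.6305, -0.0721], [0.6323, -0.0821]]
  row 193 [[0.6192, -0.0749], [0.621, -0.085]]
rect (248, 38, 14, 54) ((254.5, 64.5), (53.0, 13.0), 90.0)
0.068 [[0.7487, -0.0491], [0.7504, -0.0593], [0.7105, -0.0662], [0.7087, -0.0556]]
  row 41 [[0.7468, -0.0514], [0.748, -0.0585]]
  row 65 [[0.7289, -0.0536], [0.7304, -0.0623]]
  row 89 [[0.7102, -0.055], [0.712, -0.0655]]
0.058 [[0.75, -0.0485], [0.7518, -0.059], [0.7105, -0.0662], [0.7086, -0.0552]]
  row 41 [[0.7481, -0.0509], [0.7494, -0.0582]]
  row 65 [[0.7295, -0.0531], [0.7311, -0.0622]]
  row 89 [[0.7101, -0.0546], [0.712, -0.0655]]
lid corners [[0.7608, -0.0094], [0.7769, -0.0895], [0.7033, -0.1076], [0.6835, -0.0249]]
rack rail [[0.6589, 0.1036], [0.6854, -0.2154]]
```

Run:
```python
from h import *; import pickle
im=pickle.load(open("w1.pkl","rb"));t=pickle.load(open("d0.pkl","rb"))["top"]
def draw(im,o,psi,col,sc,off,img):
    a=np.radians(psi);ex=np.array([np.cos(a),np.sin(a),0]);ey=np.array([-np.sin(a),np.cos(a),0])
    for y in (-.160,-.057,.057,.160):
        p=np.array([o+ex*.006+ey*y,o+ex*.006+ey*y+[0,0,.07]]);q=((proj(im,p)-off)*sc).astype(int)
        cv2.line(img,tuple(map(int,q[0])),tuple(map(int,q[1])),col,1);cv2.circle(img,tuple(map(int,q[0])),4,col,1)
out=[]
for I,(u0,v0,w,h) in ((im,(40,90,400,90)),(t,(210,130,150,60))):
    sc=800/w;c=cv2.resize(I["frame"][v0:v0+h,u0:u0+w,::-1],(800,int(h*sc)),interpolation=cv2.INTER_CUBIC)
    draw(I,np.array([.666,-.058,0]),4.75,(0,0,255),sc,np.array([u0,v0]),c);out.append(c)
cv2.imwrite("pics/posts.png",np.vstack(out)[:600])
```

```text
(no output)
```

View pics/posts.png

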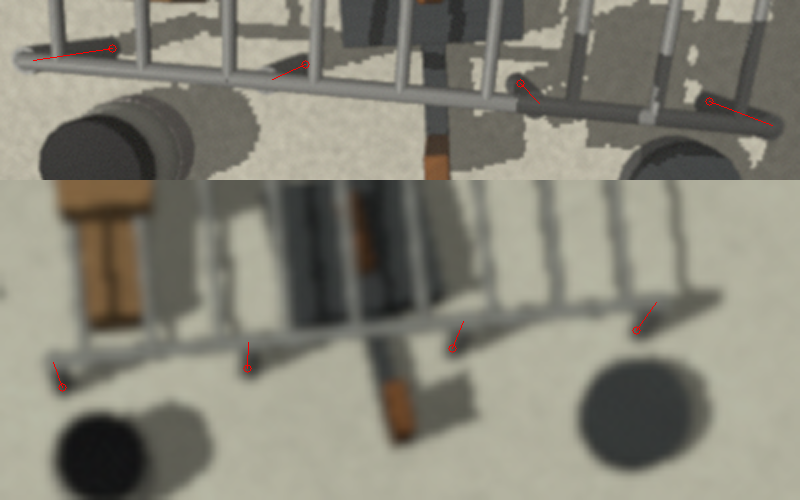

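The posts project onto their images in both views, so the rack is at (.666,-.058) with yaw 4.75°. The plate is at (.634,-.077), the tin centre at about (.732,-.057), and the tin yaw is about 11.7°. Next I descend and grip.

Run:
```python
from h import *; from bench import robot
goto(robot.sense(),.634,-.077,.113,11.7)
```

```text
clk 1.8 tcp [ 0.6299 -0.0812  0.264 ] yaw 9.3 tilt 0.09 | shift cm [ 0.49 -0.34 15.1 ] turn -0.042 | w 0.0925 F [ 0.6 -0.1 -0.3]
```

```bash
python3 -m handwheel '0.5 -0.35 0 0;0 0 4 -0.042;0 0 4 0;0 0 4 0;0 0 2 0;0 0 1.1 0;0 0 0 0' 
python3 -m handwheel '0 0 0 0;0 0 0 0;0 0 0 0;0 0 0 0;0 0 0 0;0 0 0 0;0 0 0 0;0 0 0 0' 1 35
python3 - <<'E'
from h import *; from bench import robot
goto(robot.sense(),.6341,-.0607,.113,4.75)
E
```

```text
clock: 2.45
ee_pos: [0.6339, -0.0777, 0.113]
tool_rot: [0.994, 0.109, -0.001, -0.0]
ft_force: [-0.1, -1.2, -1.0]
grip_width: 0.093
clock: 3.25
ee_pos: [0.6341, -0.0777, 0.114]
tool_rot: [0.994, 0.108, -0.0, -0.0]
ft_force: [-0.7, 0.3, 1.4]
grip_width: 0.0337
clk 3.2 tcp [ 0.6341 -0.0777  0.114 ] yaw 12.4 tilt 0.00 | shift cm [ 0.36 -1.66  0.1 ] turn 0.134 | w 0.0337 F [-0.7  0.3  1.4]
```

```bash
python3 -m handwheel '0 0 0 0;0 0 0 0;0 0 0 0;0 0 0 0;0 0 0 0;0 0 0 0' 1 35
python3 - <<'E'
from h import *; from bench import robot
goto(robot.sense(),.6341,-.0607,.113,4.75)
E
```

```text
clock: 3.85
ee_pos: [0.6341, -0.0777, 0.114]
tool_rot: [0.994, 0.108, -0.0, 0.0]
ft_force: [0.8, -0.8, 0.3]
grip_width: 0.0119
clk 3.9 tcp [ 0.6341 -0.0777  0.114 ] yaw 12.4 tilt 0.00 | shift cm [ 0.36 -1.66  0.1 ] turn 0.134 | w 0.0119 F [ 0.8 -0.8  0.3]
```

```bash
python3 -m handwheel '0.05 -0.28 0 0.022;0.05 -0.28 0 0.022;0.05 -0.28 0 0.022;0.05 -0.28 0 0.022;0.05 -0.28 0 0.023;0.05 -0.28 0 0.023;0 0 0 0;0 0 0 0'
python3 - <<'E'
from h import *; from bench import robot
import pickle
s=robot.sense();goto(s,.6341,-.0607,.113,4.75)
im=robot.get_image("wrist");pickle.dump(im,open("w2.pkl","wb"));f=im["frame"][:,:,::-1].copy()
o=np.array([.666,-.058,0]);a=np.radians(4.75);ex=np.array([np.cos(a),np.sin(a),0]);ey=np.array([-np.sin(a),np.cos(a),0])
for y in(-.051,.051):
    p=proj(im,[o+ex*-.02+ey*y+[0,0,.04],o+ex*.12+ey*y+[0,0,.04]]).astype(int);cv2.line(f,tuple(map(int,p[0])),tuple(map(int,p[1])),(0,0,255),1)
cv2.imwrite("pics/w2.png",f)
E
```

```text
clock: 4.65
ee_pos: [0.6344, -0.0605, 0.114]
tool_rot: [0.999, 0.042, 0.0, -0.0]
ft_force: [-0.1, 0.5, 0.3]
grip_width: 0.0118
clk 4.7 tcp [ 0.6344 -0.0605  0.114 ] yaw 4.8 tilt 0.01 | shift cm [-0.04  0.02  0.1 ] turn 0.000 | w 0.0118 F [-0.1  0.5  0.3]
```

View pics/w2.png

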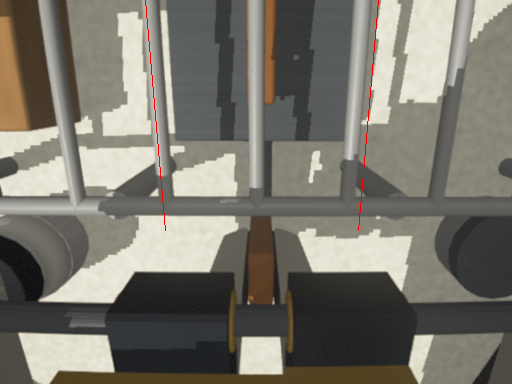

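The tin is square in the gap, with its front corners at u≈176 and 352 between the gap lines at 157 and 368. Now I pull it straight out.

```bash
python3 -m handwheel '-0.5 0 0 0;-1 0 0 0;-1 0 0 0;-1 0 0 0;-1 0 0 0;-1 0 0 0;-1 0 0 0;-1 0 0 0'
python3 -m handwheel '-1.5 0 0 0;-1.5 0 0 0;-1.5 0 0 0;-1.5 0 0 0;-1.5 0 0 0;-1.5 0 0 0;-1.5 0 0 0;-1.5 0 0 0'
python3 -m handwheel '-1 0 0 0;-0.5 0 0 0;0 0 0 0'
python3 - <<'E'
from h import *; from bench import robot
import pickle
a=np.radians(-13)
s=robot.sense();goto(s,.451-.1*np.cos(a),-.329-.1*np.sin(a),.114,-13)
d={}
for n in("top","wrist"):
    im=robot.get_image(n);d[n]=im;cv2.imwrite(f"pics/{n}3.png",im["frame"][:,:,::-1])
pickle.dump(d,open("d3.pkl","wb"))
im=d["top"];H=hsv(im)
b=cv2.boxPoints(((370.44,236.79),(58.44,66.09),11.31))
for c in blobs((H[...,2]<30)[190:300,320:430],300):
    r=cv2.minAreaRect(c+[320,190]);w=ray(im,cv2.boxPoints(r),.001);print(r,w[:,:2].round(3).tolist(),w.mean(0).round(4))
E
```

```text
clock: 5.5
ee_pos: [0.5587, -0.0669, 0.114]
tool_rot: [0.999, 0.041, -0.0, 0.0]
ft_force: [0.2, 0.3, -2.2]
grip_width: 0.0118
clock: 6.3
ee_pos: [0.4391, -0.0767, 0.114]
tool_rot: [0.999, 0.041, 0.0, 0.0]
ft_force: [0.9, 0.8, -0.3]
grip_width: 0.0118
clock: 6.6
ee_pos: [0.4247, -0.078, 0.1141]
tool_rot: [0.999, 0.041, -0.0, 0.0]
ft_force: [-0.0, -0.9, -2.5]
grip_width: 0.0118
clk 6.6 tcp [ 0.4247 -0.078   0.1141] yaw 4.7 tilt 0.01 | shift cm [-8.970e+00  2.218e+01  1.000e-02] turn 0.309 | w 0.0118 F [-0.  -0.9 -2.5]
((369.6538391113281, 236.2307586669922), (58.24648666381836, 65.69889068603516), 11.309932708740234) [[0.378, -0.221], [0.564, -0.265], [0.528, -0.434], [0.341, -0.386]] [ 0.4529 -0.3264  0.001 ]
```

View pics/top3.png

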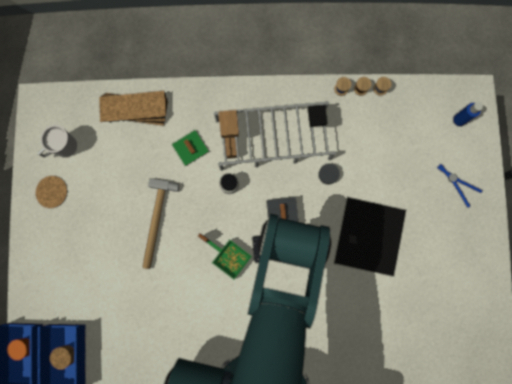

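The tin is out at about (280,208) in the top view, clear of the rack, pot and polish tin. The mat centre is at about (.452,-.328). I slide the tin over and then turn it.

```bash
python3 -m handwheel '-0.3 0.7 0 0;-0.5 1.2 0 0;-0.65 1.6 0 0;-0.65 1.6 0 0;-0.65 1.6 0 0;-0.65 1.6 0 0;-0.65 1.6 0 0;-0.65 1.6 0 0'
python3 -m handwheel '-0.65 1.6 0 0;-0.65 1.6 0 0;-0.65 1.6 0 0;-0.65 1.6 0 0;-0.65 1.6 0 0;-0.65 1.6 0 0;-0.5 1.2 0 0;-0.3 0.7 0 0'
python3 -m handwheel '-0.2 0.6 0 0.03;0 0 0 0.05;0 0 0 0.05;0 0 0 0.05;0 0 0 0.05;0 0 0 0.05;0 0 0 0.03;0 0 0 0'
python3 - <<'E'
from h import *; from bench import robot
a=np.radians(-13)
s=robot.sense();goto(s,.452-.1*np.cos(a),-.328-.1*np.sin(a),.114,-13)
im=robot.get_image("scene");cv2.imwrite("pics/s4.png",cv2.resize(im["frame"][100:270,40:330,::-1],None,fx=2.7,fy=2.7,interpolation=cv2.INTER_CUBIC))
im=robot.get_image("wrist");H=hsv(im);cv2.imwrite("pics/w4.png",im["frame"][:,:,::-1])
import pickle;pickle.dump(im,open("w4.pkl","wb"))
E
```

```text
clock: 7.5
ee_pos: [0.3876, -0.1975, 0.114]
tool_rot: [0.999, 0.041, -0.0, -0.0]
ft_force: [0.6, 0.7, -1.5]
grip_width: 0.0119
clock: 8.3
ee_pos: [0.3502, -0.316, 0.1139]
tool_rot: [0.999, 0.041, -0.0, -0.0]
ft_force: [0.2, 2.8, 1.1]
grip_width: 0.0118
clock: 9.1
ee_pos: [0.3491, -0.321, 0.114]
tool_rot: [0.993, -0.114, -0.0, 0.0]
ft_force: [0.6, -1.4, -1.1]
grip_width: 0.0118
clk 9.1 tcp [ 0.3491 -0.321   0.114 ] yaw -13.1 tilt 0.00 | shift cm [ 0.18 -1.63 -0.  ] turn -0.002 | w 0.0118 F [ 0.6 -1.4 -1.1]
```

View pics/w4.png

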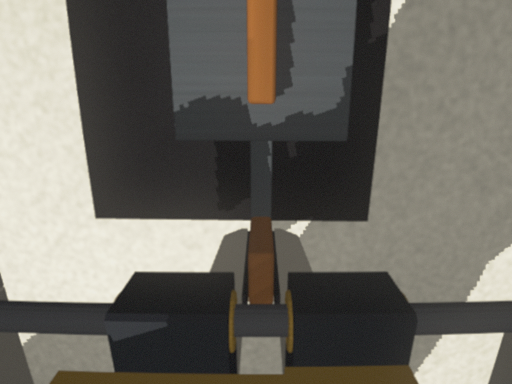

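Run:
```python
from h import *; import pickle; from bench import robot
im=pickle.load(open("w4.pkl","rb"))
c=ray(im,[[95,217],[369,220]],.001);d=c[0]-c[1];L=np.linalg.norm(d);y=d/L;x=np.array([y[1],-y[0],0]);m=c.mean(0)+.1*x
print("front edge len",L,"yaw",np.degrees(np.arctan2(x[1],x[0])),"mat centre",m)
p=ray(im,[[176,140],[347,140]],.040);print("tin front",p.round(4), p.mean(0))
a=np.arctan2(x[1],x[0])
goto(robot.sense(),m[0]-.1*np.cos(a),m[1]-.1*np.sin(a),.114,np.degrees(a))
```

```text
front edge len 0.1796382710580682 yaw -13.650829982852123 mat centre [ 0.45297674 -0.32654832  0.001     ]
tin front [[ 0.4161 -0.2945  0.04  ]
 [ 0.3975 -0.3749  0.04  ]] [ 0.40677723 -0.33467119  0.04      ]
clk 9.2 tcp [ 0.349  -0.3211  0.114 ] yaw -13.0 tilt 0.01 | shift cm [ 0.25 -1.92  0.  ] turn 0.011 | w 0.0117 F [ 0.9 -0.3 -1.7]
```

```bash
python3 -m handwheel '0.06 -0.4 0 0.005;0.06 -0.5 0 0.005;0.06 -0.5 0 0;0.07 -0.5 0 0;0 0 0 0;0 0 0 0'
python3 -m handwheel '0 0 0 0;0 0 0 0;0 0 0 0;0 0 0 0;0 0 0 0;0 0 0 0;0 0 0 0;0 0 0 0' 0.5 30
python3 - <<'E'
from h import *; from bench import robot
goto(robot.sense(),.35579,-.3029,.25,-13.6)
E
```

```text
clock: 9.8
ee_pos: [0.3559, -0.303, 0.114]
tool_rot: [0.993, -0.118, 0.0, -0.0]
ft_force: [-0.4, 0.7, -1.5]
grip_width: 0.0118
clock: 10.6
ee_pos: [0.3558, -0.3032, 0.114]
tool_rot: [0.993, -0.118, 0.0, 0.0]
ft_force: [0.5, 0.3, -1.1]
grip_width: 0.0463
clk 10.6 tcp [ 0.3558 -0.3032  0.114 ] yaw -13.6 tilt 0.00 | shift cm [-1.00e-02 -3.00e-02 -1.36e+01] turn 0.000 | w 0.0463 F [ 0.5  0.3 -1.1]
```

```bash
python3 -m handwheel '0 0 -2 0;0 0 -4 0;0 0 -4 0;0 0 -4 0;0 0 -1 0;0 0 0 0'
python3 - <<'E'
from h import *; from bench import robot; import pickle
im=robot.get_image("wrist");pickle.dump(im,open("w5.pkl","wb"));cv2.imwrite("pics/w5.png",im["frame"][:,:,::-1])
H=hsv(im);m=(H[...,0]<20)&(H[...,1]>110)&(H[...,2]>40)
for c in blobs(m,60):
    r=cv2.minAreaRect(c);b=ray(im,cv2.boxPoints(r),.058);print(r,b[:,:2].round(4).tolist(),b.mean(0).round(4))
s=robot.sense();goto(s,.453,-.3265,.2,-13.6)
E
```

```text
clock: 11.2
ee_pos: [0.3561, -0.3035, 0.2654]
tool_rot: [0.993, -0.118, 0.001, 0.001]
ft_force: [-0.2, 0.4, -0.7]
grip_width: 0.0464
((259.5, 185.0), (11.0, 30.0), 0.0) [[0.3415, -0.2935], [0.3698, -0.3005], [0.3674, -0.3104], [0.339, -0.3036]] [ 0.3544 -0.302   0.058 ]
((259.5, 71.5), (53.0, 13.0), 90.0) [[0.4737, -0.3254], [0.4711, -0.3359], [0.4295, -0.3261], [0.4322, -0.3151]] [ 0.4516 -0.3256  0.058 ]
clk 11.2 tcp [ 0.3558 -0.3032  0.2636] yaw -13.6 tilt 0.01 | shift cm [ 9.99 -0.02  6.36] turn 0.000 | w 0.0465 F [ 0.1  0.5 -0.7]
```

View pics/w5.png

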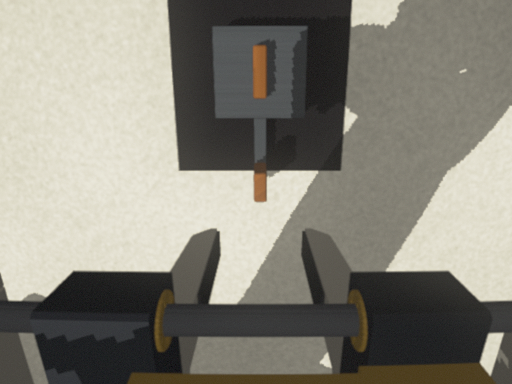

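The tin sits centred on the mat with the lid on. The fingertips reach 19 mm past the grasp point and the lid plate is only 11 mm below it, so I grip higher, with TCP at .127.

```bash
python3 -m handwheel '3 0 0 0;4 0 0 0;2.9 0 0 0;0 0 4 0;0 0 4 0;0 0 3 0;0 0 2 0;0 0 0 0'
python3 - <<'E'
from h import *; from bench import robot
goto(robot.sense(),.4525,-.3262,.127,-13.6)
E
```

```text
clock: 12.05
ee_pos: [0.4504, -0.3252, 0.1289]
tool_rot: [0.993, -0.118, -0.003, -0.002]
ft_force: [-0.3, 0.1, -0.2]
grip_width: 0.0465
clk 12.1 tcp [ 0.4504 -0.3252  0.1289] yaw -13.6 tilt 0.43 | shift cm [0.23 0.05 0.19] turn 0.000 | w 0.0465 F [-0.3  0.1 -0.2]
```

```bash
python3 -m handwheel '0 0 0 0;0 0 0 0'
python3 - <<'E'
from h import *; from bench import robot
goto(robot.sense(),.4525,-.3262,.127,-13.6)
E
```

```text
clock: 12.25
ee_pos: [0.4523, -0.3267, 0.1349]
tool_rot: [0.993, -0.118, 0.0, 0.0]
ft_force: [0.0, -0.1, 0.6]
grip_width: 0.0465
clk 12.2 tcp [ 0.4523 -0.3267  0.1349] yaw -13.6 tilt 0.06 | shift cm [ 0.01 -0.05  0.79] turn 0.000 | w 0.0465 F [ 0.  -0.1  0.6]
```

```bash
python3 -m handwheel '0 -0.05 0.35 0;0 0 0.35 0;0 0 0 0;0 0 0 0;0 0 0 0'
python3 -m handwheel '0 0 0 0;0 0 0 0;0 0 0 0;0 0 0 0;0 0 0 0;0 0 0 0;0 0 0 0;0 0 0 0' 1 25
python3 - <<'E'
from h import *; from bench import robot
goto(robot.sense(),.4525,-.3262,.127,-13.6)
E
```

```text
clock: 12.75
ee_pos: [0.4522, -0.326, 0.1272]
tool_rot: [0.993, -0.118, 0.0, 0.0]
ft_force: [-0.4, -0.1, 0.8]
grip_width: 0.0465
clock: 13.55
ee_pos: [0.4522, -0.326, 0.127]
tool_rot: [0.993, -0.118, 0.0, 0.0]
ft_force: [0.1, -0.0, -0.8]
grip_width: 0.012
clk 13.6 tcp [ 0.4522 -0.326   0.127 ] yaw -13.6 tilt 0.00 | shift cm [0.04 0.01 0.  ] turn 0.000 | w 0.0120 F [ 0.1 -0.  -0.8]
```

```bash
python3 -m handwheel '0 0 -0.5 0;0 0 -1 0;0 0 -2 0;0 0 -2 0;0 0 -0.5 0;0 0 0 0;0 0 0 0'
python3 -m handwheel '0 -1 0 0;0 -2.5 0 0;0 -3 0 0;0 -3.5 0 0;0 -3.5 0 0;0 -3 0 0;0 -2.5 0 0;0 -1 0 0'
python3 -m handwheel '0 0 0 0;0 0 0 0'
python3 - <<'E'
from h import *; from bench import robot
goto(robot.sense(),.499,-.132,.096,-13.6)
f=robot.get_image("scene")["frame"][70:280,40:340,::-1]
cv2.imwrite("pics/s6.png",cv2.resize(f,None,fx=2.6,fy=2.6,interpolation=cv2.INTER_CUBIC))
E
```

```text
clock: 14.25
ee_pos: [0.452, -0.3258, 0.1863]
tool_rot: [0.993, -0.118, -0.0, -0.0]
ft_force: [-0.7, -0.6, -1.0]
grip_width: 0.0116
clock: 15.05
ee_pos: [0.4992, -0.1293, 0.1864]
tool_rot: [0.993, -0.117, -0.0, -0.0]
ft_force: [-0.6, 0.1, 0.4]
grip_width: 0.012
clock: 15.25
ee_pos: [0.499, -0.1319, 0.1867]
tool_rot: [0.993, -0.118, -0.0, 0.0]
ft_force: [0.2, -0.2, -0.9]
grip_width: 0.0119
clk 15.2 tcp [ 0.499  -0.1319  0.1867] yaw -13.6 tilt 0.03 | shift cm [0.01 0.   9.07] turn 0.000 | w 0.0119 F [ 0.2 -0.2 -0.9]
```

View pics/s6.png

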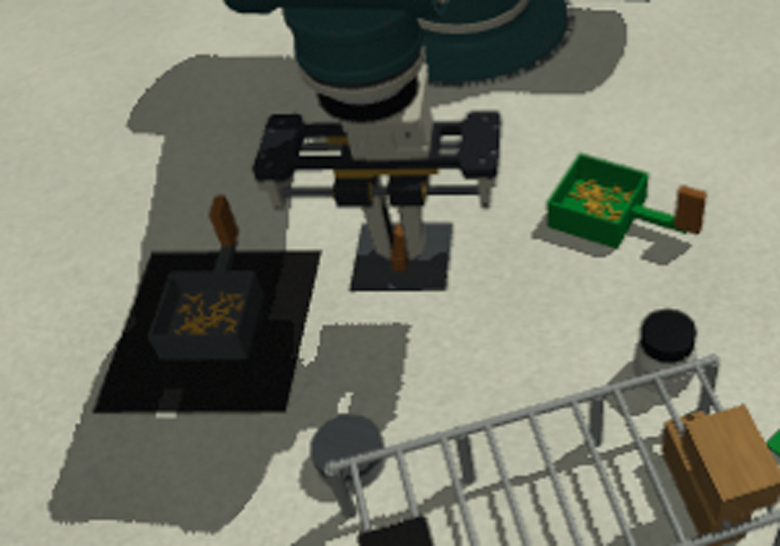

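The lid hangs level in the gripper at (400,260), and the tin stays on the mat with its contents at (210,310). Next I lower it.

```bash
python3 -m handwheel '0 0 2 0;0 0 2.5 0;0 0 2 0;0 0 1.2 0;0 0 0.6 0;0 0 0.3 0;0 0 0 0;0 0 0 0'
python3 -m handwheel '0 0 0.2 0;0 0 0 0;0 0 0.2 0;0 0 0 0;0 0 0 0'
python3 - <<'E'
from h import *; from bench import robot
goto(robot.sense(),.499,-.132,.096,-13.6)
E
```

```text
clock: 16.1
ee_pos: [0.4995, -0.1318, 0.1018]
tool_rot: [0.993, -0.118, 0.001, 0.0]
ft_force: [0.5, 0.1, -0.5]
grip_width: 0.0117
clock: 16.6
ee_pos: [0.4991, -0.1316, 0.097]
tool_rot: [0.993, -0.118, -0.0, -0.0]
ft_force: [0.1, -0.6, -0.4]
grip_width: 0.0121
clk 16.6 tcp [ 0.4991 -0.1316  0.097 ] yaw -13.6 tilt 0.01 | shift cm [-0.    0.04  0.1 ] turn 0.000 | w 0.0121 F [ 0.1 -0.6 -0.4]
```

```bash
python3 -m handwheel '0 0 0.05 0;0 0 0.05 0;0 0 0 0;0 0 0 0'
python3 -m handwheel '0 0 0.05 0;0 0 0.03 0;0 0 0 0;0 0 0 0'
python3 - <<'E'
from h import *; from bench import robot
for _ in range(1): goto(robot.sense(),.499,-.132,.096,-13.6)
E
```

```text
clock: 17.0
ee_pos: [0.4991, -0.1316, 0.096]
tool_rot: [0.993, -0.118, -0.0, 0.0]
ft_force: [0.0, -0.7, -0.2]
grip_width: 0.0115
clock: 17.4
ee_pos: [0.4992, -0.1316, 0.096]
tool_rot: [0.993, -0.118, 0.0, 0.0]
ft_force: [-4.4, 1.3, 10.4]
grip_width: 0.0115
clk 17.4 tcp [ 0.4992 -0.1316  0.096 ] yaw -13.6 tilt 0.01 | shift cm [-0.02  0.04 -0.  ] turn 0.000 | w 0.0115 F [-4.4  1.3 10.4]
```

Contact shows 10 N upward, so the lid is seated. I release slowly and rise, then back off.

```bash
python3 -m handwheel '0 0 -0.05 0;0 0 0 0;0 0 0 0;0 0 0 0;0 0 0 0;0 0 0 0;0 0 0 0;0 0 0 0' 0.5 25
python3 -m handwheel '0 0 -1 0;0 0 -3 0;0 0 -4 0;0 0 -4 0;-4 0 -4 0;-4 0 0 0;-4 0 0 0;0 0 0 0'
python3 - <<'E'
from h import *; from bench import robot
import pickle
d={}
for n in("top","scene","wrist"): d[n]=robot.get_image(n)
pickle.dump(d,open("d7.pkl","wb"))
goto(robot.sense(),.5,-.13,.3,-13.6)
im=d["wrist"];H=hsv(im);m=(H[...,0]<20)&(H[...,1]>110)&(H[...,2]>40);m[250:]=0
for c in blobs(m,60):
    r=cv2.minAreaRect(c)
    for z in(.027,.068):b=ray(im,cv2.boxPoints(r),z);print(r,z,b[:,:2].round(4).tolist(),b.mean(0).round(4))
a=cv2.resize(d["scene"]["frame"][70:320,40:440,::-1],(640,400),interpolation=cv2.INTER_CUBIC)
cv2.imwrite("pics/f7.png",np.vstack([a,np.hstack([cv2.resize(im["frame"][:,:,::-1],(266,200)),cv2.resize(d["top"]["frame"][90:290,130:504,::-1],(374,200))])]))
# bystander shift: compare before/after in top view
b0=pickle.load(open("d0.pkl","rb"))
for n,k in (("top",(205,165,45,40)),("top",(305,155,45,40)),("top",(140,170,60,105)),("top",(218,105,30,60)),("top",(165,125,50,45))):
    u,v,w,h=k;A=b0[n]["frame"][v:v+h,u:u+w].mean(2);B=d[n]["frame"][v:v+h,u:u+w].mean(2);print(k,cv2.phaseCorrelate(A,B))
E
```

```text
clock: 18.2
ee_pos: [0.4992, -0.1316, 0.0957]
tool_rot: [0.993, -0.118, -0.0, 0.0]
ft_force: [0.7, -0.3, -0.2]
grip_width: 0.0465
clock: 19.0
ee_pos: [0.3842, -0.1037, 0.2528]
tool_rot: [0.993, -0.118, 0.002, 0.0]
ft_force: [-0.5, 0.1, -0.4]
grip_width: 0.0464
clk 19.1 tcp [ 0.3872 -0.1045  0.2519] yaw -13.6 tilt 0.08 | shift cm [11.57 -0.18 -4.8 ] turn 0.000 | w 0.0469 F [-0.3  0.4 -0.1]
((6.0, 176.0), (12.0, 18.0), 0.0) 0.027 [[0.4433, 0.1573], [0.4605, 0.1484], [0.4574, 0.1359], [0.4401, 0.1445]] [0.4503 0.1465 0.027 ]
((6.0, 176.0), (12.0, 18.0), 0.0) 0.068 [[0.4463, 0.1197], [0.4613, 0.112], [0.4586, 0.1011], [0.4436, 0.1086]] [0.4524 0.1104 0.068 ]
((472.2744140625, 167.55918884277344), (45.720001220703125, 32.439998626708984), 16.260204315185547) 0.027 [[0.345, -0.2847], [0.3746, -0.2959], [0.3514, -0.3393], [0.3205, -0.329]] [ 0.3479 -0.3122  0.027 ]
((472.2744140625, 167.55918884277344), (45.720001220703125, 32.439998626708984), 16.260204315185547) 0.068 [[0.3612, -0.2631], [0.3868, -0.2728], [0.3667, -0.3104], [0.34, -0.3015]] [ 0.3637 -0.2869  0.068 ]
((260.5, 52.5), (13.0
[... 401 characters left out ...]
0.2989], [0.4751, -0.347], [0.4145, -0.3353]] [ 0.453  -0.3166  0.027 ]
((470.28466796875, 56.22307586669922), (53.955108642578125, 71.56803894042969), 7.125016689300537) 0.068 [[0.4364, -0.2634], [0.4873, -0.2754], [0.4739, -0.3171], [0.4214, -0.307]] [ 0.4548 -0.2907  0.068 ]
(205, 165, 45, 40) ((0.47886313266671365, 0.04139571824001109), 1.0074292675484282)
(305, 155, 45, 40) ((0.521310782697455, 0.032471410663024614), 1.0016894262327476)
(140, 170, 60, 105) ((0.040224356630957914, 0.00972339274065348), 0.9551759303226296)
(218, 105, 30, 60) ((-0.010444051484837402, 0.01736071381967008), 1.0080436863151272)
(165, 125, 50, 45) ((0.006601723298217621, 0.5174747237064921), 1.025654130109308)
```

View pics/f7.png

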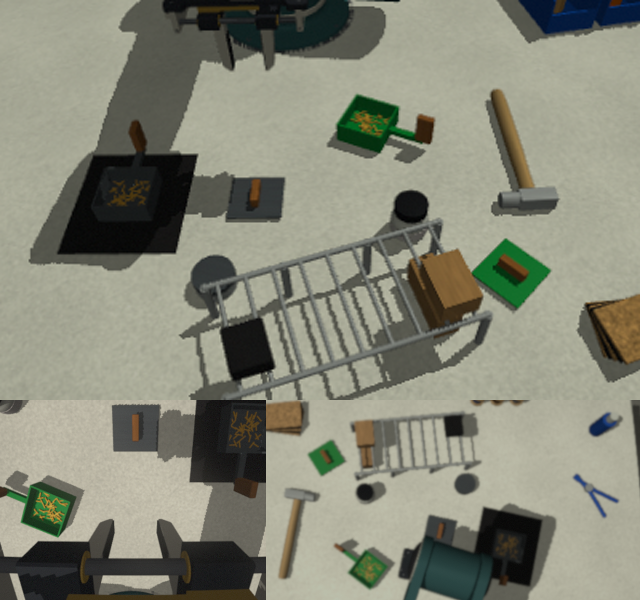

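The lid lies flat on the bench, right way up and clear of the tin. The tin is centred on the mat, and the bystanders are unmoved: the 0.5 px shifts appear only along odd-sized window axes.

```bash
python3 -m handwheel '0 0 0 0;0 0 0 0'; python3 -c "
from bench import robot; print(robot.finish_job())"
```

```text
clock: 19.35
ee_pos: [0.3876, -0.1046, 0.2508]
tool_rot: [0.993, -0.118, -0.001, -0.0]
ft_force: [-0.2, -0.1, 0.0]
grip_width: 0.0463
the job is handed in; nothing more can be done
None
```

I drew the tin out through the gap with its lid on and slid it level to the middle of the mat. I then lifted the lid off, laid it on the bench, and handed the job in at about 19.4 s.

- **Pull:** I first turned the tin about 7° to square it with the gap, which left roughly 8 mm each side. It came straight out, with only noise-level force readings (2.5 N or less).
- **Tin on the mat:** By the wrist camera it was within about 2 mm of the mat's centre, lid on. The last picture still shows it there, open, with the tacks inside.
- **Lid:** It lies flat, right way up, at about (0.499, -0.131), well clear of the tin. I set it down under control, with about 10 N of contact before release.
- **Bystanders:** The glue pot, polish tin, hammer and carton show no measurable shift in the top view. The check gave 0.5 px on the glue pot, polish tin and green lid, only along odd-sized image windows, so I took that as an artefact of the method.

Two things were off along the way. My first slide overshot the mat's centre by about 2 cm; I corrected it before letting go of the tin. I also gripped the lid about 11 mm above its marked grip point, because the fingertips would otherwise have pressed on the lid plate.

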